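# Clear the eyelet press and take out its magazine

## Task

Push the handle of the eyelet press all the way down to its stop and let it come back up by itself, to clear the last eyelet; then pinch the two side catches of the eyelet magazine together and lift it straight up out of its dock. Finish while still holding the magazine by its two pinched catches, upright and still, with its underside about 10 cm above its seat: do not put it down or let go. Leave the other things on the table where they are.

Things in the scene. Friction and masses are not known exactly. Their poses are not given: they have to be found in the camera images.
- press: Grey steel bench eyelet press, bolted down. Origin: centre of its underside, on the table; x from the operator (handle side) to the back, y left, z up. Base plate 200 (x) x 360 (y) x 12 mm. Column and head: |y| < 25, x -25 to 90, up to 230 mm high. Stations about 130 mm to either side: one has the dock, the other a fixed block with four studs, 58 mm high over the table; which is which varies.
- press_pivot (a point): The pivot of the press handle, on the press's centre line, 30 mm behind the press origin and 200 mm above the table. The handle turns about the press's y axis through this point. The axes are the press's.
- lever_grip (a point): Centre of the handle's grip, a black bar 22 mm in diameter, 96 mm long along the press's y, at the ends of two thin steel arms; 160 mm from the pivot, on the operator's side. At rest it is 0.45 rad above the pivot's level (270 mm above the table), at the stop 0.35 rad below it (145 mm above the table). Free above.
- lever (a joint): Angle of the press handle, rad: 0 at rest (up), growing as the grip is pushed down, 0.8 at the stop. A spring pushes it back up: about 2 N at the grip at the start, 8 N at the stop; let go, it returns to 0 in under a second.
- dock: Fixed aluminium dock on the press's base plate, 84 (x) x 80 (y) x 28 mm high, turned like the press. Origin: centre of its underside, 12 mm above the table, z up. The magazine stands in it on a floor 4 mm thick, with 1.5 mm of play all round; the barbs of the catches sit under a lip on the left and right (+y and -y) and lock it down.
- magazine: Eyelet magazine, a loose grey plastic box with a black cap, 60 (x) x 32 (y) x 86 mm high, 0.2 to 0.4 kg with its catches. Origin: centre of its underside, 16 mm above the table when seated (4 mm above the dock's origin); axes like the dock's at the start, z up. On each side (+y and -y) a black sprung catch stands off it like a flat paddle.
- magazine_grip (a point): Middle between the paddles of the two catches, 76 mm above the magazine's underside (92 mm above the table when seated). Axes as the magazine's. Each paddle is an upright plate 34 mm wide (x), 5 mm thick, 58 to 94 mm above the underside. Over their outside faces they measure 55 mm (along y) free, 43 mm fully pinched. Take them from above, fingers closing along the magazine's y.
- catch_left (a joint): How far the catch on the +y side is pressed in towards the box, m: 0 free, 0.006 fully in (a hard stop, which can be gripped firmly). Spring force about 2 N free to 5 N fully in. Its barb is clear of the dock's lip from about 0.003 (0.0045 at worst).
- catch_right (a joint): The same for the catch on the -y side.
- tape_dispenser: Bystander: cream desk tape dispenser, 150 x 66 x 104 mm. Origin at the centre of its underside.
- jar: Bystander: closed jar, 56 mm across, 75 mm high. Origin at the centre of its underside.
- shears: Bystander: shears lying flat, about 165 x 70 x 11 mm. Origin at their middle, on the table.
- cone: Bystander: pale thread cone, 68 mm across at the foot, 120 mm high. Origin at the centre of its underside.

How it is judged (in metres and radians):
On the way, in this order (a step that is already met when the one before it is completed fails the run):
1. the press handle is pushed down to its stop (0.74 rad or more of 0.8), the magazine still seated (value of joint lever above 0.74 rad and z of magazine in the frame of dock below 0.008 m), for 0.1 s.
2. the handle is back up at rest (under 0.06 rad), the magazine still seated (value of joint lever below 0.06 rad and z of magazine in the frame of dock below 0.008 m), for 0.1 s.
3. the magazine is lifted clear of the dock (35 mm or more) with both catches pinched in (value of joint each of catch_left, catch_right above 0.0035 m and z of magazine in the frame of dock above 0.039 m), for 0.1 s.
At the end, for the whole second after the job is handed in: The fingers hold the magazine, both catches pressed in by 3.5 mm or more, its underside 70 to 200 mm above its seat and within 150 mm sideways of the dock, upright within 15 degrees, still, touching neither dock nor press; the press handle is up (under 0.06 rad) (value of joint each of catch_left, catch_right above 0.0035 m and z of magazine in the frame of dock between 0.074 and 0.204 m and horizontal distance between magazine and dock below 0.15 m and angle between magazine's own z axis and vertical below 0.26 rad and linear speed of magazine below 0.03 m/s and contact force between magazine and the fingers above 2 N and contact force between magazine and dock below 0.2 N and contact force between magazine and press below 0.2 N and value of joint lever below 0.06 rad); the arm keeps its last pose, push and grip.
It fails at once if the magazine leaves its seat (15 mm up) with a catch not pinched: prised out, carried some other way or dropped (z of magazine in the frame of dock above 0.019 m and value of joint any of catch_left, catch_right below 0.002 m).
It fails at once if the magazine is tipped by more than 30 degrees (angle between magazine's own z axis and vertical above 0.52 rad).
It fails at once if a bystander (tape dispenser, jar, shears or thread cone) is pushed away (30 mm) (distance of any of tape_dispenser, jar, shears, cone from where it was at the start of the episode above 0.03 m).
It also fails if it takes over 53 s, if anything falls off the work surface, if the arm or the gripper's body presses on something with over 40 N, if the wrist force passes 120 N, or if a joint passes its speed limit or range.

## Robot

A 6-joint arm with a two-finger parallel gripper is mounted at the origin on the work surface. World frame = base frame: x ahead of the robot, y to its left, z up, the work surface at z = 0. Lengths are in m, angles in degrees, forces in N, time in s.
With the tool pointing down it reaches from about 0.375 to 0.75 m from the base axis. Payload 9 kg.
Tool frame: the origin (TCP) lies where the fingers leave the gripper's body, on its centre line; the fingertips stand 73 mm ahead of it and the grasp point (between the pads) lies 54 mm ahead of it (robot.tip_reach is the distance from the TCP to the fingertips, in m); z points along the fingers, y is the direction in which the jaws open and shut (so a half turn about z gives the same grasp; the last joint's range is limited). The gripper opens to 85 mm and grips with 20 to 120 N. Pads are 22 mm wide; open, the fingers measure 114 mm over their backs; the gripper's body (76 mm by 85 mm) begins 54 mm behind the grasp point. The pads swing forward as they close: fully open they stand 13 mm farther back than shut.
Start: joints at [-88.447, 5.964, 5.575, 89.605, 0, 77.527], TCP at [0.145, -0.582, 0.304] pointing down, gripper open.
Joint ranges: [-171.21, 171.21], [-48.23, 106.86], [-62.78, 66.21], [-105.2, 120.99], [-86.42, 89.51], [-180, 180]. Speed limits (degrees/s): [127.2, 127.2, 147.25, 180, 180, 180].

## Interface

Orientations are given as [roll, pitch, yaw] about the fixed x, y, z axes, in that order (R = Rz(yaw) Ry(pitch) Rx(roll)).
In Python, from plant import robot gives the robot as it stands. Calls block until the motion is done:
- robot.move_pose(position, orientation): joint-space move of the TCP to a pose.
- robot.line_to(position, vel=0.15, rotation=None, guard=None): straight line of the TCP; rotation=None keeps the orientation; vel is the mean speed in m/s. With guard (N) it stops when the force on the tool has changed by that much, and returns True; else False.
- robot.goto_joints(angles): joint-space move.
- robot.set_gripper(opening): finger opening in m; the grip force is fixed at half the most; returns when the fingers have stopped.
- robot.pause(seconds).
- robot.ik(position, orientation): joint angles nearest the present ones, or None.
- robot.observe(): the state.
- robot.grab_frame(name): name is "scene" or "top" or "wrist"; returns the picture (420x560x3 uint8, blue, green, red); there is no depth.
- robot.get_calibration(name): a dict with "vertical_fov" (degrees; the focal length in pixels is half the picture's height over the tangent of half this angle, whatever the lens; pixels are square), "cx", "cy" (the principal point, pixels), "rvec" (rotation vector, rad) and "tvec" (3), from world to camera coordinates, as OpenCV has them. Camera axes: x right, y down, z forward; pixel columns grow to the right and rows downward; lengths in m; the calibration is good to about 2 mm. A picture is of the moment at which its call begins: read the wrist's pose just before it. get_calibration takes no time and is no camera call; for the wrist camera it gives the pose at the moment of the call.
A pose or a line that the arm cannot do raises robot.IKError and nothing moves.
- robot.job_done(): hands the job in, once; it reports no verdict.
The state is a dict: "time": time; "q": joint angles; "qvel": joint speeds; "joint_torque": joint torques, N m; "tool_pos": TCP position; "tcp_rot": TCP orientation; "ft_force": force on the tool from outside, world axes, zero at the start; "torque": the same for the moment, N m; "gripper_width": finger opening in m.
Only numpy, scipy, OpenCV 4.12 (cv2) and the standard library are available. Lean on these libraries where they do the work, as an engineer would, in place of code of your own. Each camera call takes 0.05 s, during which the arm holds its last target.

## Working session

There is one attempt and no reset: what is moved stays moved. The work goes in short steps, each a Python script; the robot and the scene stay as the last script left them, time stands still between calls to the robot, and variables do not carry over. Pictures are saved under pics/ and viewed, and the job is handed in when it is done.

```bash
mkdir -p pics; python3 - <<'E'
from plant import robot
import cv2
for n in ["scene","top","wrist"]:
    c=robot.get_calibration(n); print(n,c)
    cv2.imwrite(f"pics/{n}0.png",robot.grab_frame(n))
print(robot.observe())
E
```

```text
scene {'vertical_fov': 49.16863609064814, 'cx': 272.8334690566674, 'cy': 215.58205037432327, 'rvec': array([ 1.92203943,  0.98388368, -0.58680456]), 'tvec': array([-0.33270335, -0.06131244,  1.88074891])}
top {'vertical_fov': 49.480547692723526, 'cx': 278.4263074696719, 'cy': 211.0173839627077, 'rvec': array([ 2.19087847, -2.18463697,  0.10752622]), 'tvec': array([-0.00691494,  0.57943683,  1.3712855 ])}
wrist {'vertical_fov': 62.28504904713349, 'cx': 278.2830875307714, 'cy': 205.8714996977329, 'rvec': array([-2.2642014 ,  1.76812051,  0.28993825]), 'tvec': array([-0.59984214, -0.04256739,  0.38129455])}
{'time': 0.15, 'q': array([-8.84483400e+01,  5.99133940e+00,  5.53773288e+00,  8.96037102e+01,
        6.15657083e-04,  7.75273608e+01]), 'qvel': array([-0.13206293, -0.24448272,  0.09421599, -0.02677931,  0.07485174,
       -0.08296063]), 'joint_torque': array([ 1.94584638e-03, -5.57356954e+01,  5.04007494e+01,  1.25204958e-02,
       -3.78740524e-04,  3.19784071e-06]), 'tool_pos': array([ 0.14541358, -0.58193445,  0.30329919]), 'tcp_rot': array([-1.79944169e+02, -1.29800001e-02,  1.40242926e+01]), 'ft_force': array([-0.17535292, -0.51150158, -0.20487836]), 'torque': array([ 0.02084073, -0.02585139,  0.03570945]), 'gripper_width': 0.08526657466342291}
```

View pics/scene0.png

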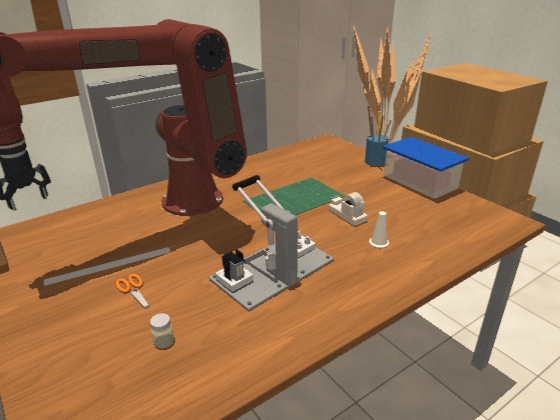

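View pics/top0.png

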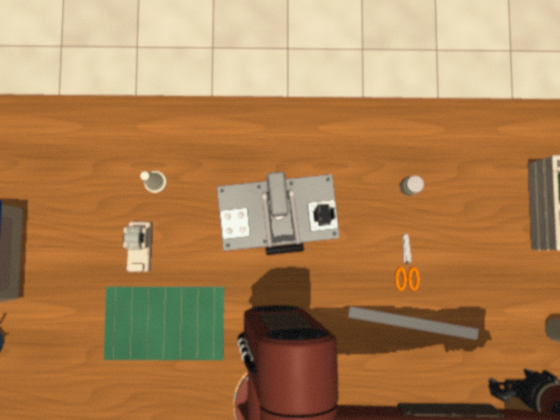

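The top view shows the press base plate, with corners near (218,188), (331,175), (340,240) and (225,250). The black grip is at (285,249), and the magazine is on the right (-y) side at (322,214). I'll zoom in next.

```bash
cat > h.py <<'E'
import cv2,numpy as np
from plant import robot
def cam(n,c=None):
    c=c or robot.get_calibration(n)
    f=210/np.tan(np.radians(c["vertical_fov"]/2))
    R,_=cv2.Rodrigues(np.array(c["rvec"])); t=np.array(c["tvec"])
    return f,c["cx"],c["cy"],R,t
def onplane(n,px,z,c=None):
    f,cx,cy,R,t=cam(n,c); o=-R.T@t
    d=R.T@np.array([(px[0]-cx)/f,(px[1]-cy)/f,1]); return o+d*(z-o[2])/d[2]
def proj(n,P,c=None):
    f,cx,cy,R,t=cam(n,c); p=R@np.array(P)+t
    return np.array([cx+f*p[0]/p[2],cy+f*p[1]/p[2]])
E
python3 - <<'E'
from h import *
a=cv2.imread("pics/top0.png")
cv2.imwrite("pics/topz.png",cv2.resize(a[160:270,205:355],None,fx=5,fy=5,interpolation=cv2.INTER_CUBIC))
a=cv2.imread("pics/scene0.png")
cv2.imwrite("pics/scenez.png",cv2.resize(a[170:310,200:345],None,fx=4,fy=4,interpolation=cv2.INTER_CUBIC))
E
```

```text
(no output)
```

View pics/topz.png

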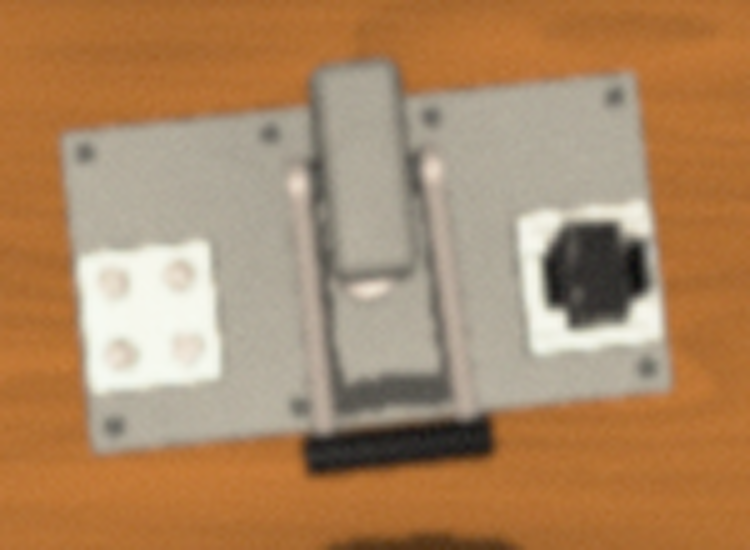

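View pics/scenez.png

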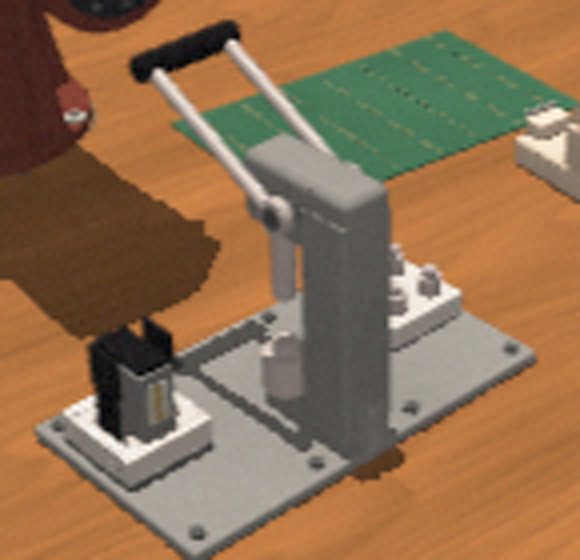

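```bash
python3 - <<'E'
from h import *
z=lambda X,Y:((X+.5)/5-.5+205,(Y+.5)/5-.5+160)
C=[onplane("top",z(*p),0.012) for p in [(63,132),(634,74),(671,386),(95,452)]]
c=np.mean(C,0);print(np.round(C,4),"centre",c)
y=(C[0]-C[1]+C[3]-C[2]);x=(C[0]-C[3]+C[1]-C[2])
ya=np.degrees(np.arctan2(-y[0],y[1]));xa=np.degrees(np.arctan2(x[1],x[0]));print("yaw",ya,xa,np.linalg.norm(x)/2,np.linalg.norm(y)/2)
print("grip",onplane("top",z(399,444),.270))
th=np.radians((ya*360+xa*200)/560);R=np.array([[np.cos(th),-np.sin(th)],[np.sin(th),np.cos(th)]])
print("grip pred",c[:2]+R@[30-160*np.cos(.45),0]*0.001 if 0 else c[:2]+R@np.array([.03-.16*np.cos(.45),0]))
# dock top corners z=.040
D=[onplane("top",z(*p),0.040) for p in [(519,214),(648,202),(662,343),(534,355)]]
print("dock",np.mean(D,0),"in press",R.T@(np.mean(D,0)-c)[:2], np.round(D,4))
print("mag cap", onplane("top",z(598,274),.102), onplane("top",z(597,273),.11))
for n,p in [("tape",(138,247)),("jar",(412,185)),("cone",(153,182)),("shears",(407,262))]: print(n,onplane("top",p,.0)[:2])
E
```

```text
[[ 0.6574  0.1841  0.012 ]
 [ 0.6954 -0.1701  0.012 ]
 [ 0.5014 -0.1916  0.012 ]
 [ 0.4602  0.162   0.012 ]] centre [ 0.57858253 -0.0038871   0.012     ]
yaw 6.385942171273038 6.350023133177278 0.19679571442749963 0.35614835825309016
grip [ 0.46552675 -0.01630778  0.27      ]
grip pred [ 0.46521594 -0.01654934]
dock [ 0.56569482 -0.13924939  0.04      ] in press [-0.02783362 -0.1330952 ] [[ 0.6047 -0.0959  0.04  ]
 [ 0.6123 -0.1743  0.04  ]
 [ 0.5266 -0.1822  0.04  ]
 [ 0.5192 -0.1046  0.04  ]]
mag cap [ 0.56370997 -0.13635576  0.102     ] [ 0.56368779 -0.13484252  0.11      ]
tape [0.46876372 0.42628133]
jar [ 0.66492808 -0.42539836]
cone [0.67068739 0.38526704]
shears [ 0.42425176 -0.4045741 ]
```

```bash
cat >> h.py <<'E'
th=np.radians(6.37); PC=np.array([.57858,-.0039]); YAW=6.37; ORI=[180,0,YAW]
Rp=np.array([[np.cos(th),-np.sin(th)],[np.sin(th),np.cos(th)]])
def press(x,y,z): return [*(PC+Rp@np.array([x,y])),z]
def grip(lev):
    a=.45-lev
    return .03-.16*np.cos(a), .2+.16*np.sin(a)
E
python3 - <<'E'
from h import *
robot.set_gripper(0)
print(robot.tip_reach, robot.observe()["time"])
x,z=grip(0)
robot.move_pose(press(x,0,z+.011+.073+.05),ORI)
o=robot.observe();print(o["time"],o["tool_pos"],o["tcp_rot"],o["gripper_width"],o["ft_force"])
for n in ["scene","wrist"]: cv2.imwrite(f"pics/{n}1.png",robot.grab_frame(n))
a=cv2.imread("pics/scene1.png"); cv2.imwrite("pics/scene1z.png",cv2.resize(a[60:310,130:380],None,fx=2.2,fy=2.2))
E
```

```text
0.0726 0.9167
3.2583 [ 0.46528149 -0.01716148  0.40334228] [-1.79997751e+02  2.17997090e-02  6.31970003e+00] 0.0001969276071093771 [ 0.15174981  0.15730875 -0.3580165 ]
```

View pics/scene1z.png

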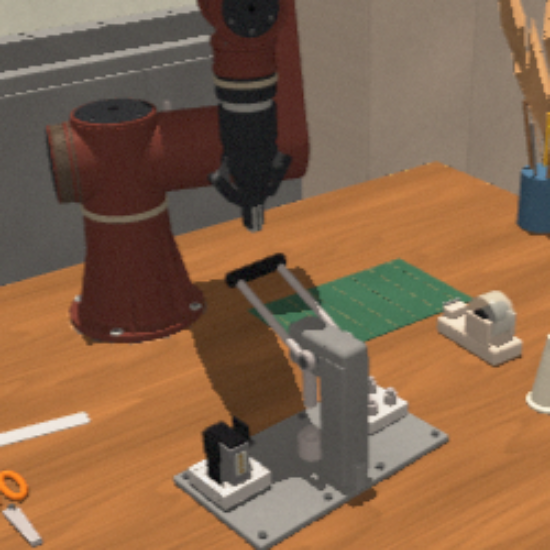

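View pics/wrist1.png

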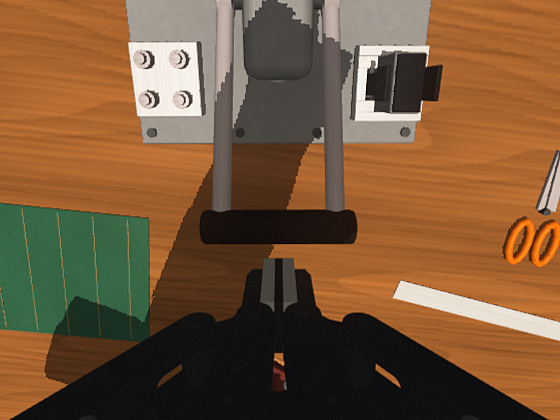

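The closed fingers are centred over the bar: fingers at column 279, bar spanning columns 201 to 356. Next I push the handle down.

```bash
python3 - <<'E'
from h import *
def tcp(l,dz=0):
    x,z=grip(l); return press(x,0,z+.011+.0726+dz)
robot.line_to(tcp(0,.01),vel=.12)
for l in [.2,.4,.6,.72]:
    g=robot.line_to(tcp(l),vel=.1,guard=25); o=robot.observe(); print(l,g,o["time"],o["tool_pos"],o["ft_force"])
    if g: break
else:
    g=robot.line_to(tcp(.9),vel=.04,guard=14); o=robot.observe(); print("stop",g,o["time"],o["tool_pos"],o["ft_force"],tcp(.8))
robot.pause(.25)
o=robot.observe();print(o["tool_pos"],o["ft_force"])
cv2.imwrite("pics/scene2.png",robot.grab_frame("scene")[60:310,130:380])
E
```

```text
0.2 False 4.4083 [ 0.45442162 -0.01790488  0.32429548] [-2.89045469 -0.6803885   4.16970101]
0.4 False 4.875 [ 0.44994369 -0.01834694  0.29257083] [-1.08918403 -2.05072635  4.51701982]
0.6 False 5.3417 [ 0.45148265 -0.01819956  0.26081693] [-0.61275299 -1.09795285  6.07683857]
0.72 False 5.6833 [ 0.45554398 -0.01777182  0.24225297] [-0.66410367 -1.81740269  6.59573997]
stop True 6.1583 [ 0.46012463 -0.01716257  0.22861181] [-2.40082704 -1.39396563  6.59813993] [np.float64(0.45902307808905807), np.float64(-0.017247073727508742), np.float64(0.2287363508071278)]
[ 0.46011548 -0.01716471  0.22856152] [-3.26595827  0.26976114 10.70154204]
```

View pics/scene2.png

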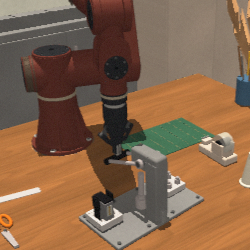

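The force jumped at the expected stop height: z is 0.2286 and the nominal value is 0.2287. I'll press 2 mm further to confirm the stop, then follow the handle back up.

```bash
python3 - <<'E'
from h import *
def tcp(l,dz=0):
    x,z=grip(l); return press(x,0,z+.011+.0726+dz)
p=robot.observe()["tool_pos"]
robot.line_to([p[0],p[1],p[2]-.002],vel=.02,guard=20); robot.pause(.15)
o=robot.observe();print(o["time"],o["tool_pos"],o["ft_force"])
for l in [.5,.2]: robot.line_to(tcp(l),vel=.12)
robot.line_to(tcp(0,.06),vel=.12)
robot.pause(.3)
o=robot.observe();print(o["time"],o["tool_pos"],o["ft_force"])
robot.set_gripper(.085)
# pre-grasp above magazine, offset so wrist cam sees it
robot.move_pose(press(-.028-.03,-.134,.30),ORI)
o=robot.observe();print(o["time"],o["tool_pos"],o["tcp_rot"])
c=robot.get_calibration("wrist");np.save("pics/c3.npy",c,allow_pickle=True)
cv2.imwrite("pics/wrist3.png",robot.grab_frame("wrist"))
cv2.imwrite("pics/scene3.png",cv2.resize(robot.grab_frame("scene")[60:310,130:380],None,fx=2.2,fy=2.2))
E
```

```text
6.8583 [ 0.46008562 -0.01715843  0.2285078 ] [-4.3249266   0.44242749  9.99452415]
9.1833 [ 0.46507507 -0.01653749  0.41284916] [ 0.69269066 -0.25635718  1.13515906]
10.7333 [ 0.53574083 -0.14294568  0.3011688 ] [ 1.79994743e+02 -3.97566603e-02  6.37127418e+00]
```

View pics/wrist3.png

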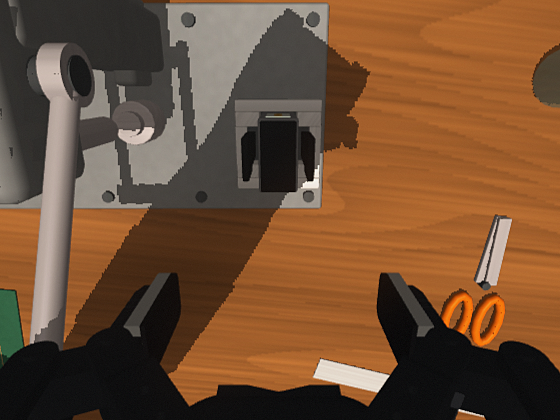

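View pics/scene3.png

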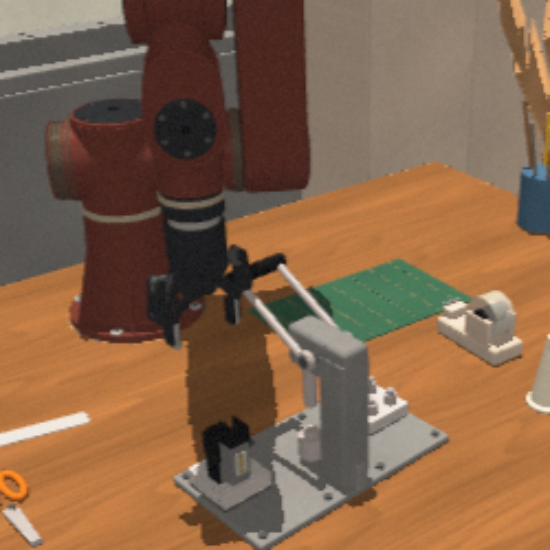

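```bash
python3 - <<'E'
import cv2
a=cv2.imread("pics/wrist3.png")[90:215,220:340]
a=cv2.convertScaleAbs(a,alpha=2.2,beta=20)
cv2.imwrite("pics/wz.png",cv2.resize(a,None,fx=4.8,fy=4.8,interpolation=cv2.INTER_NEAREST))
E
```

```text
(no output)
```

View pics/wz.png

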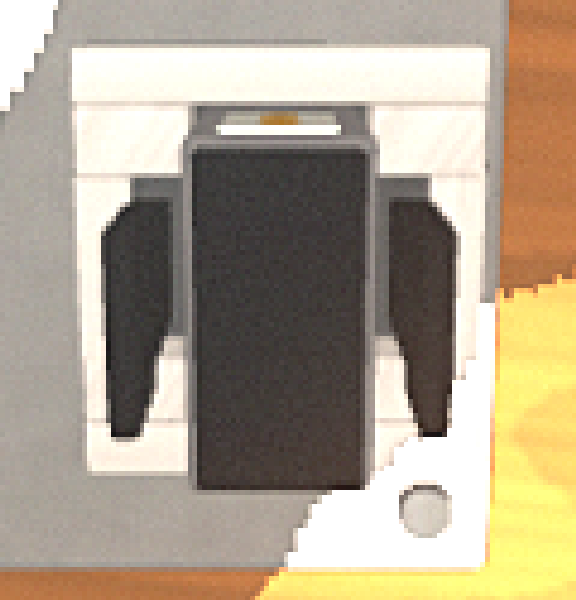

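```bash
python3 - <<'E'
from h import *
c=np.load("pics/c3.npy",allow_pickle=True).item()
w=lambda X,Y:((X+.5)/4.8-.5+220,(Y+.5)/4.8-.5+90)
P=[onplane("x",w(*p),.102,c) for p in [(189,150),(368,150),(368,488),(189,488)]]
m=np.mean(P,0);print(np.round(P,4),m,"press",Rp.T@(m[:2]-PC))
D=[onplane("x",w(*p),.040,c) for p in [(71,46),(490,46),(88,473)]]
m=(D[1]+D[2])/2
print("dock",np.round(D,4),m,"press",Rp.T@(m[:2]-PC))
e=P[1]-P[2];print(np.degrees(np.arctan2(e[1],e[0])))
for p in [(110,437),(448,437)]: print("paddle",onplane("x",w(*p),.110,c))
R,_=cv2.Rodrigues(c["rvec"]);print(-R.T@c["tvec"])
E
```

```text
[[ 0.5921 -0.1225  0.102 ]
 [ 0.5952 -0.1506  0.102 ]
 [ 0.5401 -0.1576  0.102 ]
 [ 0.5367 -0.1277  0.102 ]] [ 0.56602143 -0.13958536  0.102     ] press [-0.02753513 -0.1334543 ]
dock [[ 0.6033 -0.0956  0.04  ]
 [ 0.6121 -0.1749  0.04  ]
 [ 0.5194 -0.1051  0.04  ]] [ 0.56578307 -0.13999647  0.04      ] press [-0.02781764 -0.13383642]
7.309715372730554
paddle [ 0.54623086 -0.11433284  0.11      ]
paddle [ 0.5522977  -0.16874494  0.11      ]
[ 0.61616116 -0.1344111   0.37243753]
```

Both views put the magazine at press (-0.0277, -0.1335), agreeing within 0.5 mm, with a yaw of about 6.4°. I'll descend and grip.

```bash
python3 - <<'E'
from h import *
robot.line_to(press(-.0277,-.1335,.30),vel=.1)
print(robot.line_to(press(-.0277,-.1335,.143),vel=.1,guard=12))
o=robot.observe();print(o["time"],o["tool_pos"],o["ft_force"],o["gripper_width"])
robot.set_gripper(0); robot.pause(.3)
o=robot.observe();print(o["time"],o["tool_pos"],o["ft_force"],o["torque"],o["gripper_width"])
cv2.imwrite("pics/wrist4.png",robot.grab_frame("wrist"))
cv2.imwrite("pics/scene4.png",cv2.resize(robot.grab_frame("scene")[160:310,180:330],None,fx=3.5,fy=3.5))
E
```

```text
False
13.0 [ 0.56621453 -0.13983481  0.14369107] [ 0.22483491 -0.22825318  0.42379373] 0.08470921185981445
13.8167 [ 0.56659233 -0.13956083  0.14505735] [-2.7667214   3.73181812 13.67123287] [ 0.77659841  0.61100148 -0.02007694] 0.03656475140348132
```

View pics/wrist4.png

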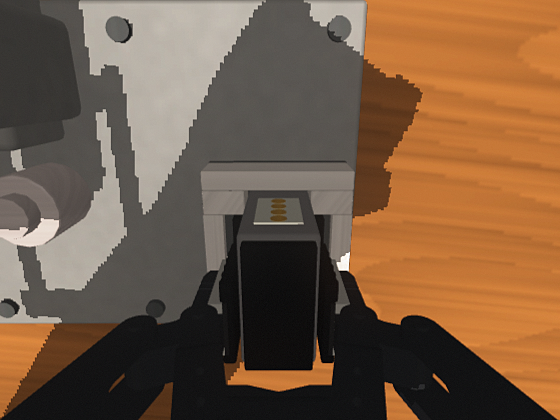

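View pics/scene4.png

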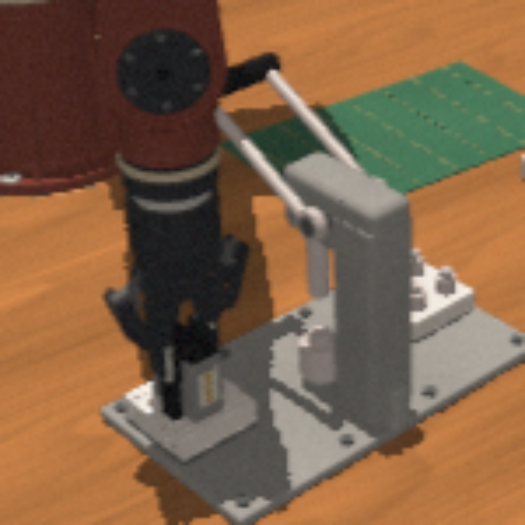

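```bash
python3 - <<'E'
import cv2
a=cv2.imread("pics/wrist4.png")[180:400,170:390]
a=cv2.convertScaleAbs(a,alpha=2.8,beta=15)
cv2.imwrite("pics/wz4.png",cv2.resize(a,None,fx=2.7,fy=2.7,interpolation=cv2.INTER_NEAREST))
E
```

```text
(no output)
```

View pics/wz4.png

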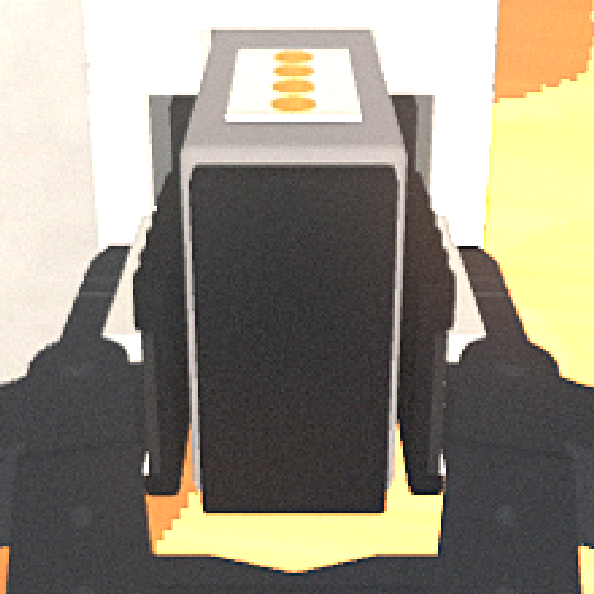

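```bash
python3 - <<'E'
from h import *
w=lambda X,Y:((X+.5)/2.7-.5+170,(Y+.5)/2.7-.5+180)
n="wrist"
d=lambda a,b,z:np.linalg.norm(onplane(n,w(*a),z)-onplane(n,w(*b),z))
print("cap near",d((204,511),(386,511),.102),"cap far",d((192,166),(397,166),.102))
print("paddle outer near",d((145,488),(442,488),.110),"inner",d((183,488),(411,488),.110))
for z in (.074,.08,.09): print(z,"outer mid",d((133,328),(453,328),z))
R,t=cam(n)[3:];print(-R.T@t)
for p in [(145,488),(442,488)]: q=onplane(n,w(*p),.11);print(q,Rp.T@(q[:2]-PC)-[-.0277,-.1335])
print(robot.observe()["time"])
E
```

```text
cap near 0.02774065532821755 cap far 0.027281608185005895
paddle outer near 0.04170074296840806 inner 0.03201295058599013
0.074 outer mid 0.0563621187691938
0.08 outer mid 0.05398820183675539
0.09 outer mid 0.0500316736160247
[ 0.64690295 -0.13100813  0.21645347]
[ 0.54796319 -0.12123686  0.11      ] [-0.01574615  0.02028445]
[ 0.55256728 -0.16268266  0.11      ] [-0.01576883 -0.02141629]
13.9167
```

The paddles measure 41.7 mm over their outside faces, so they are fully pinched (43 mm nominal) and centred within 1 mm. The reported finger width of 36.6 mm is smaller than that, probably because the fingers flex. I'll lift gently first.

```bash
python3 - <<'E'
from h import *
p=robot.observe()["tool_pos"]
g=robot.line_to([p[0],p[1],p[2]+.010],vel=.03,guard=28)
o=robot.observe();print(g,o["time"],o["tool_pos"],o["ft_force"],o["gripper_width"])
cv2.imwrite("pics/wrist5.png",robot.grab_frame("wrist"))
cv2.imwrite("pics/scene5.png",cv2.resize(robot.grab_frame("scene")[160:310,180:330],None,fx=3.5,fy=3.5))
E
```

```text
False 14.4667 [ 0.5665286  -0.13959619  0.15482418] [ 0.27030979 -0.7037953  -3.31052999] 0.03632995035625284
```

View pics/wrist5.png

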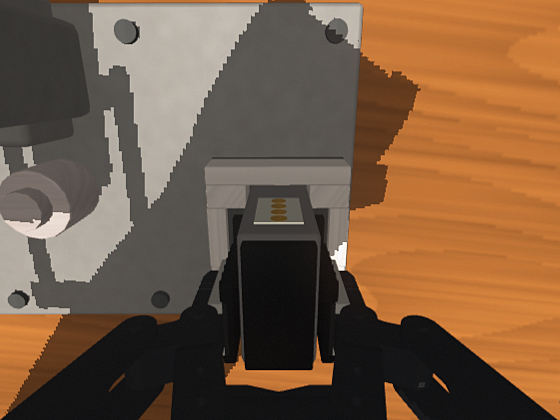

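View pics/scene5.png

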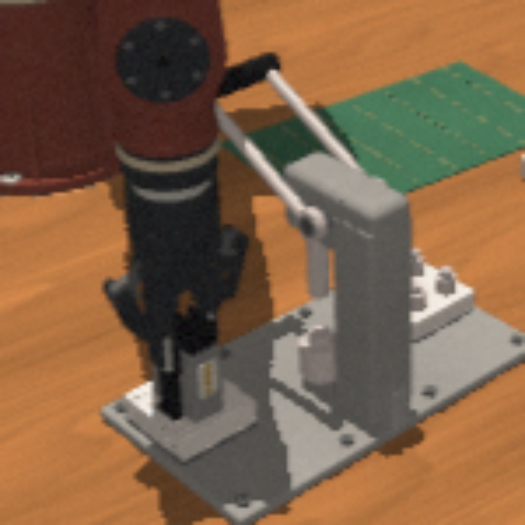

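The magazine holds the same place in the wrist picture (cap top edge near row 240) while the dock moved down the frame. The force is -3.3 N, which is about the magazine's weight, so it is lifting freely. I'll take it the rest of the way up.

```bash
python3 - <<'E'
from h import *
p=robot.observe()["tool_pos"]
g=robot.line_to([p[0],p[1],.145+.102],vel=.06,guard=15)
robot.pause(.5)
o=robot.observe();print(g,o["time"],o["tool_pos"],o["ft_force"],o["gripper_width"])
cv2.imwrite("pics/wrist6.png",robot.grab_frame("wrist"))
cv2.imwrite("pics/scene6.png",cv2.resize(robot.grab_frame("scene")[140:310,160:330],None,fx=3.2,fy=3.2))
E
```

```text
False 16.75 [ 0.56641701 -0.13951477  0.24698113] [ 0.38864829  0.61235008 -2.79883138] 0.0365815349929112
```

View pics/wrist6.png

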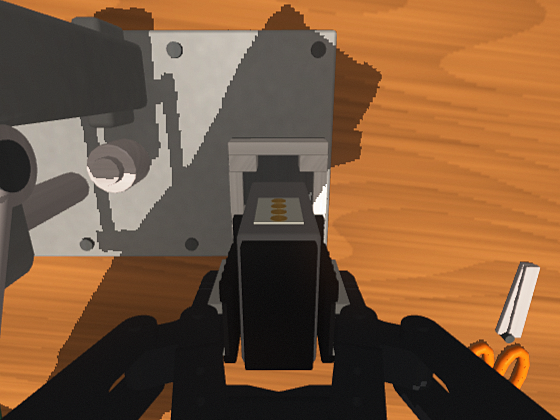

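View pics/scene6.png

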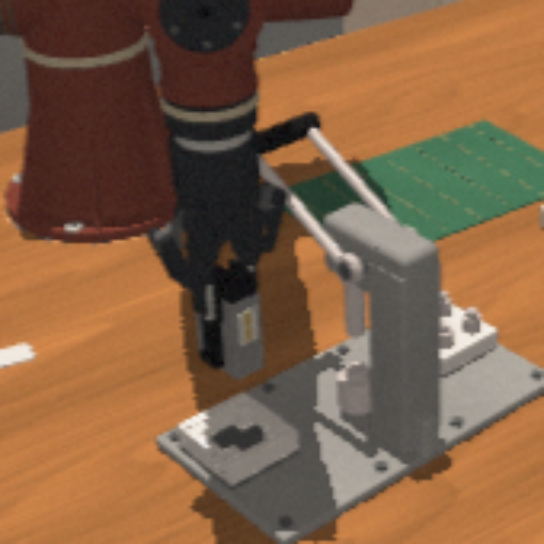

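The magazine hangs upright and clear above the empty dock, at the same place in the grip. The handle is up and the bystanders are untouched, so I'm handing in.

```bash
python3 - <<'E'
from plant import robot
o=robot.observe();print(o["time"],o["qvel"].round(2),o["ft_force"])
print(robot.job_done())
E
```

```text
16.85 [-0.01  0.02  0.15  0.07 -0.01 -0.02] [ 0.33686871  0.88245637 -2.64724812]
the job is handed in; nothing more can be done
None
```

I pushed the press handle down to its stop, let it come back up, then pinched both catches and lifted the magazine straight up. I handed the job in at 16.9 s of the 53 s allowed; it reported no verdict.

- **Handle:** the fingers met the stop at a TCP height of 0.2286 m (0.2287 m calculated). A further 2 mm push command did not move it. After I backed off, the pictures show the handle at rest again.
- **Grip:** the catches measured about 41.7 mm over their outside faces in the wrist picture, against 43 mm nominal when fully pinched.
- **Lift:** the arm rose 102 mm with the magazine still in place between the fingers. The last pictures show it upright and clear above the empty dock. The force was about -2.7 N, which fits its weight, and the arm was still.
- **Bystanders:** no path went near them. I did not re-measure their positions at the end.

One reading disagreed: the gripper reported a 36.6 mm opening, less than the 43 mm the pinched catches should measure. I put that down to the fingers flexing under load. The reading stayed the same throughout the lift, within 0.3 mm.

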